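# Pack the sample box and hold its lid at 60 degrees

### The arm

A 6-joint arm with a two-finger parallel gripper is mounted at the origin on the work surface. World frame = base frame: x ahead of the robot, y to its left, z up, the work surface at z = 0. Lengths are in mm, angles in rad, forces in N, time in s.
With the tool pointing down it reaches from about 275 to 850 mm from the base axis. Payload 5.2 kg.
Tool frame: the origin (TCP) lies on the mounting face of the last link; the fingertips stand 173 mm ahead of it and the grasp point (between the pads) lies 155 mm ahead of it; z points along the fingers, y is the line along which they close (so a half turn about z gives the same grasp; the last joint's range is limited). The gripper opens to 85 mm and grips with 20 to 120 N. Pads are 22 mm wide; open, the fingers measure 114 mm over their backs; the gripper's body (76 mm by 85 mm) begins 54 mm behind the grasp point. The pads swing forward as they close: fully open they stand 13 mm farther back than shut.
Start: joints at [0.969, 0.259, 1.535, -0, 1.348, -0.203], TCP at [213.552, 506.855, 404.71] pointing down, gripper open.
Joint ranges: [-3.14, 3.14], [-0.91, 2.08], [0.19, 2.58], [-1.22, 4.36], [0.22, 2.71], [-3.12, 3.12]. Speed limits (rad/s): [2.57, 2.57, 3.14, 3.14, 3.14, 3.14].

### API

Orientations are given as [roll, pitch, yaw] about the fixed x, y, z axes, in that order (R = Rz(yaw) Ry(pitch) Rx(roll)).
In Python, from plant import * gives the robot as it stands. The module is installed in compiled form; this text tells all that it offers.
- The arm moves only by the shell command python3 -m inch 'ROWS' [FORCE]. ROWS is JSON, a list of rows, each a list of 7 numbers: the opening, from 0 (shut) to 1 (fully open), then the shift along the tool's x, y, z in units of 0.02 m (1.0 is 0.02 m), then the turn, a rotation vector about the tool's x, y, z in units of pi/4 rad (1.0 is pi/4 rad). A call has 1 to 8 rows; each row shifts and turns the commanded pose from where the row before left it, along the tool's axes as they then stand; what a row does not reach is not made up. A row lasts 1/10 s, in which the tool goes at most 50 mm and 8.59 degrees, less where a joint would pass 70% of its speed; a pose out of reach is approached as far as the arm can. A call with a number of a shift or a turn outside -1 to 1 is refused whole. A call with a gripper value outside its range is refused whole. The fingers move at their own pace and stop on an object; FORCE is the grip in N (left out, the last holds). Time passes only in rows, so rows that do not move let the fingers close. It gives the time, the measured TCP pose, the force, the opening and the grip force at its end, in the units of the state.
- get_state(): the state, without advancing time (a new reading comes with each control period).
- capture(name): name is "side" or "top" or "wrist"; returns the picture (400x640x3 uint8, red, green, blue); there is no depth.
- get_calibration(name): a dict with "fx", "fy", "cx", "cy" (pixels), "R" (3x3) and "t" (3): a world point X has camera coordinates R X + t. Camera axes: x right, y down, z forward; pixel columns grow to the right and rows downward; lengths in mm; the calibration is good to about 2 mm. A picture is of the moment at which its call begins: read the wrist's pose just before it. get_calibration takes no time and is no camera call; for the wrist camera it gives the pose at the moment of the call.
- hand_in(): hands the job in; it is judged then, once.
The state is a dict: "time_s": time; "joints": joint angles; "dq": joint speeds; "effort": joint torques, N m; "tcp_pos": TCP position; "tool_rot": TCP orientation; "wrist_force": force on the tool from outside, world axes, zero at the start; "torque": the same for the moment, N m; "finger_gap": opening from 0.0 (shut) to 1.0 (fully open); "gripper_force": force on a finger pad.
Only numpy, scipy, OpenCV 4.12 (cv2) and the standard library are available. Lean on these libraries where they do the work, as an engineer would, in place of code of your own. Each camera call takes 0.05 s, during which the arm holds its last target. There are 200 camera calls.

### The job

Stand the white sample jar with the black cap and the orange slide case upright together on the floor of the empty bay of the blue sample box, and let go of them. Then take the box's lid by its yellow tab with the gripper, bring it down from its rest without letting it drop shut, and hold it steady, open at 60 degrees from closed, so that I can read the chart inside it; the lid would fall if let go, so finish while still holding it. Leave the tube rack, the big tub and the beaker where they stand.

Things in the scene. Friction and masses are not known exactly. Their poses are not given: they have to be found in the camera images.
- box: Blue open sample box fixed to the bench, 130 (x) x 140 (y) mm. Origin: centre of its underside. Back (+x) wall 90 mm high, carries the lid; front (-x) and side walls 62 mm high. Walls and floor 6 mm thick. Its +y half holds a white tube rack (coloured caps, up to 56 mm high); a 60 mm high divider parts it from the empty bay in the -y half.
- box_bay (a point): Centre of the bay's floor, 6 mm above the bench, axes as the box. Bay: 96 mm along x (front wall to a dark foam pad, 62 mm high, 22 mm thick, before the back wall) by 58 mm along y. Jar and case fit one behind the other along x; jar at the back keeps the gripper clear of the raised lid. They stand 24 mm proud of the walls: hold their tops, fingers closing along y.
- lid (a joint): Lid angle, rad: 0 closed (level over the box), growing as it opens up and back; 1.047 is 60 degrees. At the start it leans back on a stop at 2.0. Free hinge, no spring: forward of about 1.6 the lid (350 g) falls shut by its weight, behind that it falls back to the stop.
- lid_hinge (a point): Lid hinge axis at mid-width: 65 mm to +x of the box's origin, 92 mm above the bench; the axis runs along the box's y. The lid is a 5 mm blue panel reaching 130 mm from the hinge, with 28 mm skirts on its underside at front and sides, and a white chart with coloured marks between them.
- lid_tab (a point): Centre of the yellow tab on the lid's front edge, 150 mm from the hinge in the lid's plane. The tab sticks out 40 mm past the edge, 50 mm wide (along the hinge), 8 mm thick. Axes as the lid: x from tab to hinge, y along the hinge, z the outward normal of the outer face. With the lid leaning back it is the highest part, free to be pinched from above.
- jar: White sample jar with black screw cap (cap 24 mm high), diameter 50 mm, 80 mm tall, about 140 g. Origin: centre of its underside; z up along its axis. Stands on the bench.
- case: Upright slide case, orange with a grey top, 32 (x) x 50 (y) x 80 (z, height) mm, about 160 g. Origin: centre of its underside. Stands on the bench.
- tube_rack: Bystander: loose clear rack 70 x 120 mm with eight tubes with blue and green caps, 82 mm tall. Origin: centre of its underside.
- tub: Bystander: large white tub with a black lid, diameter 90 mm, 90 mm tall. Origin: centre of its underside.
- beaker: Bystander: empty clear beaker, diameter 68 mm, 80 mm tall. Origin: centre of its underside.
Things that resemble listed ones, but are neither listed nor needed, are in the scene too. What is shaped like the jar but red is not meant.

How it is judged (in metres and radians):
On the way:
1. the jar and the case both stand upright on the floor of the bay, let go (z of jar in the frame of box_bay between -0.004 and 0.006 m and x of jar in the frame of box_bay between -0.048 and 0.048 m and y of jar in the frame of box_bay between -0.029 and 0.029 m and angle between each of jar, case's own z axis and vertical below 0.12 rad and linear speed of each of jar, case below 0.03 m/s and z of case in the frame of box_bay between -0.004 and 0.006 m and x of case in the frame of box_bay between -0.048 and 0.048 m and y of case in the frame of box_bay between -0.029 and 0.029 m and contact force between the fingers and jar below 0.05 N and contact force between the fingers and case below 0.05 N), for 0.2 s.
At the end, for the whole second after the job is handed in: The gripper's fingers hold the lid steady at 60 degrees, plus or minus 7 (joint 0.927 to 1.167 rad), with nothing else carrying it, while the jar and the case stand on the floor of the bay (underside within 6 mm of it), upright within 0.12 rad, at rest and not touched by the fingers (all of step 1 and value of joint lid between 0.927 and 1.167 rad and velocity of joint lid between -0.08 and 0.08 rad/s and contact force between lid and the fingers above 0.3 N and contact force between lid and jar below 0.1 N and contact force between lid and case below 0.1 N); the arm keeps its last pose, push and grip.
It fails at once if the lid drops shut (value of joint lid below 0.4 rad).
It fails at once if the tube rack is moved by more than 30 mm or tipped (distance of tube_rack from where it was at the start of the episode above 0.03 m or angle between tube_rack's own z axis and vertical above 0.3 rad).
It fails at once if the tub is moved by more than 30 mm or tipped (distance of tub from where it was at the start of the episode above 0.03 m or angle between tub's own z axis and vertical above 0.3 rad).
It fails at once if the beaker is moved by more than 30 mm or tipped (distance of beaker from where it was at the start of the episode above 0.03 m or angle between beaker's own z axis and vertical above 0.3 rad).
It also fails if it takes over 72 s, if anything falls off the work surface, if the arm or the gripper's body presses on something with over 40 N, if the wrist force passes 120 N, or if a joint passes its speed limit or range.

## Working session

There is one attempt and no reset: what is moved stays moved. The work goes in short steps, Python scripts to look and compute and a shell command to move; the robot and the scene stay as the last step left them, time stands still between calls to the robot, and variables do not carry over. Pictures are saved under pics/ and viewed, at most 10 in all, crops included, and the job is handed in when it is done.

```bash
mkdir -p pics; python3 - <<'E'
from plant import *
import cv2,numpy as np
s=get_state();print(s)
for n in("side","top","wrist"):
    c=get_calibration(n);im=capture(n);cv2.imwrite(f"pics/{n}0.png",im[...,::-1]);print(n,c)
E
```

```text
{'time_s': 0.0, 'joints': array([ 9.69209673e-01,  2.59343457e-01,  1.53606779e+00,  2.07732872e-05,
        1.34797533e+00, -2.02816651e-01]), 'dq': array([-0.0009454 , -0.00061339,  0.00100406, -0.0007367 , -0.00120075,
       -0.00065198]), 'effort': array([ 1.04555304e-03, -4.46033549e+01, -2.90571839e+01, -1.25899269e-04,
        1.16891394e-02, -2.62484861e-05]), 'tcp_pos': array([213.42151099, 506.68073568, 403.88028904]), 'tool_rot': array([-3.13983958e+00, -3.81184610e-04,  2.74281771e+00]), 'wrist_force': array([ 0.25936044,  0.115149  , -0.20785301]), 'torque': array([0.007129  , 0.06810849, 0.00073796]), 'gripper_force': 0.0, 'finger_gap': 1.0004896194218171}
side {'fx': 412.89194568498004, 'fy': 412.89194568498004, 'cx': 316.7237569237021, 'cy': 198.7436672543177, 'R': array([[ 0.68344187, -0.72999798, -0.00318723],
       [-0.39808879, -0.36903358, -0.83984495],
       [ 0.61190892,  0.57525401, -0.54281701]]), 't': array([-326.3488549 ,  251.93165815,  852.96739233])}
top {'fx': 365.04117737393017, 'fy': 365.04117737393017, 'cx': 319.2680969289898, 'cy': 202.37372743382693, 'R': array([[-0.01920038, -0.99974225, -0.01211556],
       [-0.98181841,  0.02114223, -0.18864152],
       [ 0.18884905,  0.00827329, -0.98197128]]), 't': array([ 20.0079671 , 502.85287257, 862.94520691])}
wrist {'fx': 353.94512923513827, 'fy': 353.94512923513827, 'cx': 322.9479488499323, 'cy': 201.72327193899667, 'R': array([[ 0.38860869,  0.92140091, -0.00191027],
       [ 0.89073704, -0.37514391,  0.25662146],
       [ 0.23573462, -0.10142688, -0.9665101 ]]), 't': array([-550.29303116,  -32.35897085,  378.69309233])}
```

View pics/top0.png

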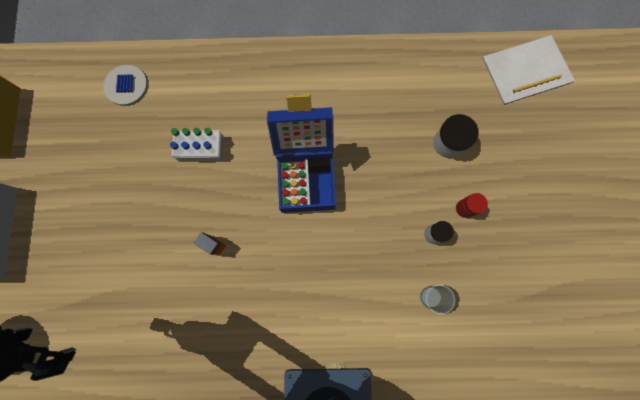

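View pics/side0.png

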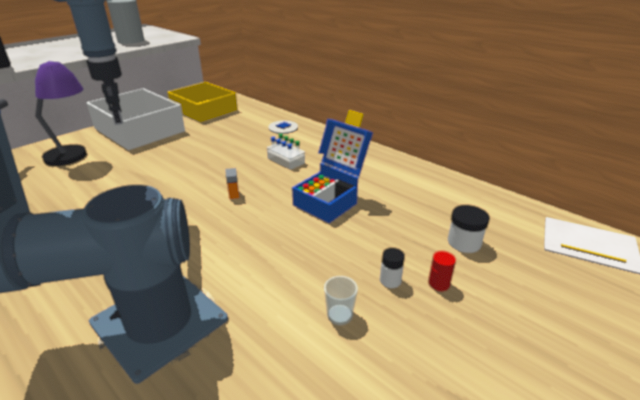

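The top view shows the jar cap at about (442,231), case top (209,243), box (278-335,155-212) and tab (299,102). The red decoy is at (472,205) and the beaker at (438,298). In the side view the jar is at (393,268), the case at (232,184) and the tab at (355,118). Next I zoom in and measure.

```bash
cat > h.py <<'E'
from plant import *
import cv2,numpy as np
def ray(c,p):
    d=c['R'].T@np.array([(p[0]-c['cx'])/c['fx'],(p[1]-c['cy'])/c['fy'],1]);o=-c['R'].T@c['t'];return o,d/np.linalg.norm(d)
def plane(c,p,z):
    o,d=ray(c,p);return o+d*(z-o[2])/d[2]
def tri(c1,p1,c2,p2):
    A=[];b=[]
    for c,p in((c1,p1),(c2,p2)):
        o,d=ray(c,p);M=np.eye(3)-np.outer(d,d);A.append(M);b.append(M@o)
    X=np.linalg.lstsq(np.vstack(A),np.hstack(b),rcond=None)[0]
    return X,[np.linalg.norm(A[i]@X-b[i]) for i in(0,1)]
def proj(c,X):
    q=c['R']@np.asarray(X,float)+c['t'];return np.array([c['fx']*q[0]/q[2]+c['cx'],c['fy']*q[1]/q[2]+c['cy']])
E
python3 - <<'E'
import cv2,numpy as np
t=cv2.imread("pics/top0.png");s=cv2.imread("pics/side0.png")
def cr(i,x,y,w,h,W,H): return cv2.resize(i[y:y+h,x:x+w],(W,H),interpolation=cv2.INTER_CUBIC)
a=np.hstack([cr(t,190,225,40,30,400,300),cr(s,215,160,40,30*4//3,400,300)[:300] if 0 else cr(s,212,163,52,39,400,300)])
b=np.hstack([cr(t,260,85,100,133,226,300),cr(t,420,215,40,30,287,215).repeat(1,0) if 0 else cr(t,420,215,40,42,287,300),cr(s,373,243,40,42,287,300)])
cv2.imwrite("pics/z.png",np.vstack([a,b]))
E
```

```text
(no output)
```

View pics/z.png

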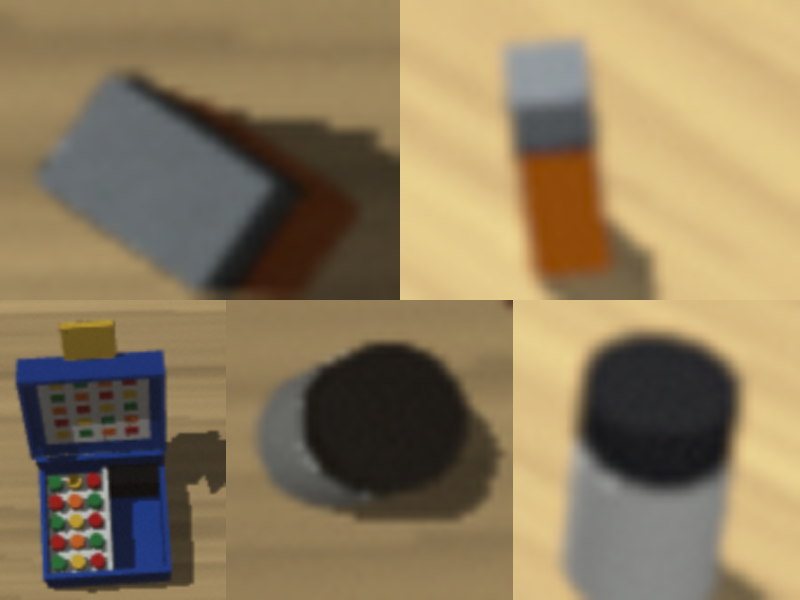

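Zoom: the case top is a clean quad rotated about 35° in the image, the jar cap is a clean disc in both views, and the bay is the empty lower-right half of the box.

```bash
python3 - <<'E'
from h import *
T=get_calibration("top");S=get_calibration("side")
q=np.array([(38,180),(118,75),(278,185),(200,290)])/10+[189.5,224.5]
sq=np.array([(105,45),(185,42),(190,103),(112,106)])/7.69+[211.5,162.5]
print("case",tri(T,q.mean(0),S,sq.mean(0)))
P=np.array([plane(T,p,80) for p in q]);print(P.round(1))
e1=(P[2]-P[1]+P[3]-P[0])/2;e2=(P[1]-P[0]+P[2]-P[3])/2
print(np.linalg.norm(e1),np.linalg.norm(e2),np.degrees(np.arctan2(e1[1],e1[0])),np.degrees(np.arctan2(e2[1],e2[0])),P.mean(0))
j=[441.7,231];print("jar",tri(T,j,S,[393.2,253.1]),plane(T,j,80))
# box & tab
t=cv2.imread("pics/top0.png");hsv=cv2.cvtColor(t,cv2.COLOR_BGR2HSV)
m=cv2.inRange(hsv,(105,120,50),(130,255,255));m[:100]=0;m[:, :250]=0;m[:,360:]=0
n=m.copy();n[:158]=0
ys,xs=np.nonzero(n);print("box",xs.min(),xs.max(),ys.min(),ys.max())
for y in range(150,216,4):
    r=np.nonzero(m[y])[0];print(y,r.min() if len(r) else 0,r.max() if len(r) else 0)
for n_,i in(("top",t),("side",cv2.imread("pics/side0.png"))):
    h=cv2.cvtColor(i,cv2.COLOR_BGR2HSV);y=cv2.inRange(h,(20,180,100),(30,255,255))
    N,l,st,ce=cv2.connectedComponentsWithStats(y);print(n_,[(st[k],ce[k].round(1)) for k in range(1,N) if st[k][4]>40])
E
```

```text
case (array([405.97077283, 281.33223031,  77.67084081]), [np.float64(0.23988135814219533), np.float64(0.23988135814194697)])
[[406.8 309.4  80. ]
 [431.3 291.4  80. ]
 [404.4 252.4  80. ]
 [380.2 269.9  80. ]]
47.49060255291491 30.187555850387934 -124.2628807778357 -36.04798517969274 [405.65633416 280.77244794  80.        ]
jar (array([ 423.11482313, -279.54527924,   79.48560412]), [np.float64(1.5548178405824262), np.float64(1.5548178405822513)]) [ 421.97279104 -278.16758628   80.        ]
box 278 335 158 209
150 274 332
154 275 330
158 330 331
162 278 332
166 278 332
170 278 333
174 278 333
178 278 333
182 278 333
186 279 334
190 279 334
194 279 334
198 279 334
202 279 335
206 280 332
210 0 0
214 0 0
top [(array([287,  95,  23,  15, 281], dtype=int32), array([298.5, 101.8]))]
side [(array([ 168,   81,   69,   41, 1798], dtype=int32), array([204.8, 100.6])), (array([345, 110,  19,  17, 228], dtype=int32), array([354. , 117.6]))]
```

```bash
cat >> h.py <<'E'
from scipy.spatial.transform import Rotation as Ro
def tool(): 
    s=get_state();return s['tcp_pos'],Ro.from_euler('xyz',s['tool_rot']).as_matrix()
def need(X,yaw=None,base=None):
    "shift in tool units, turn about tool z in units; TCP target X"
    p,R=base or tool();d=R.T@(np.asarray(X,float)-p)/20
    s=[d.round(2)]
    if yaw is not None:
        Rt=Ro.from_euler('xyz',[np.pi,0,np.radians(yaw)]).as_matrix();s.append((Ro.from_matrix(R.T@Rt).as_rotvec()/(np.pi/4)).round(3))
    return s
E
python3 - <<'E'
from h import *
T=get_calibration("top");S=get_calibration("side");W=get_calibration("wrist")
for nm,p,z in(("FL",(279.3,208.5),62),("FR",(335.7,208.5),62),("L166",(277.7,166),62),("R166",(332.9,166),62),("L202",(278.7,202),62),("R202",(335.5,202),62)):
    print(nm,plane(T,p,z).round(1))
print("tab",tri(T,(298.5,101.8),S,(354,117.6)))
p,R=tool();print("cam in tool",R.T@(-W['R'].T@W['t']-p),"\n",W['R']@R)
for X in((406,281,80),(530,0,62),(595,0,62),(470,0,62)):print(proj(W,X))
print(need((406,281,300),145.7))
E
```

```text
FL [487.3 107.9  62. ]
FR [484.3 -30.3  62. ]
L166 [595.6 112.1  62. ]
R166 [592.4 -26.2  62. ]
L202 [503.5 109.4  62. ]
R202 [500.5 -30.2  62. ]
tab (array([684.52974506,  47.68099491, 229.40703047]), [np.float64(0.11082663897430918), np.float64(0.11082663897421867)])
cam in tool [65.650362    1.27838786 30.72162473] 
 [[-3.23661919e-04  9.99999909e-01  2.77878956e-04]
 [-9.66424328e-01 -2.41393421e-04 -2.56951280e-01]
 [-2.56951189e-01 -3.51714328e-04  9.66424318e-01]]
[194.42327486 436.31956919]
[ 48.11690541 565.12405573]
[ 76.76978354 597.62460643]
[ 19.85291902 533.06461936]
[array([-13.26,  -6.65,   5.21]), array([-0.002, -0.   ,  0.254])]
```

```bash
python3 -m inch '[[1,0,0,0,0,0,-0.169],[1,0,0,0,0,0,-0.169],[1,0,0,0,0,0,-0.169],[1,-0.64,-0.97,0.15,0,0,0],[1,-0.64,-0.97,0.15,0,0,0],[1,-0.64,-0.97,0.15,0,0,0],[1,-0.64,-0.97,0.15,0,0,0],[1,-0.64,-0.97,0.15,0,0,0]]'
python3 -m inch '[[1,-0.64,-0.97,0.15,0,0,0],[1,-0.64,-0.97,0.15,0,0,0],[1,-0.64,-0.97,0.15,0,0,0],[1,-0.64,-0.97,0.15,0,0,0],[1,-0.64,-0.97,0.15,0,0,0],[1,-0.64,-0.97,0.15,0,0,0],[1,-0.64,-0.97,0.15,0,0,0],[1,-0.64,-0.97,0.15,0,0,0]]'
python3 -m inch '[[1,-0.64,-0.97,0.15,0,0,0],[1,-0.64,-0.97,0.15,0,0,0],[1,-0.64,-0.97,0.15,0,0,0],[1,-0.64,-0.97,0.15,0,0,0],[1,-0.64,-0.97,0.15,0,0,0],[1,-0.64,-0.97,0.15,0,0,0],[1,-0.64,-0.97,0.15,0,0,0],[1,-0.64,-0.97,0.15,0,0,0]]'
python3 -m inch '[[1,-0.64,-0.97,0.15,0,0,0],[1,-0.64,-0.97,0.15,0,0,0],[1,-0.64,-0.97,0.15,0,0,0],[1,0,0,0,0,0,0],[1,0,0,0,0,0,0]]'
python3 - <<'E'
from h import *
import pickle
s=get_state();print(s['tcp_pos'],s['tool_rot'],s['dq'].round(3))
c=get_calibration("wrist");im=capture("wrist");pickle.dump(c,open("w1.pkl","wb"));cv2.imwrite("pics/w1.png",im[...,::-1])
E
```

```text
time_s: 0.95
tcp_pos: [277.8, 409.0, 389.3]
tool_rot: [-3.141, -0.0, 3.141]
wrist_force: [0.6, 0.1, 0.2]
finger_gap: 0.998
gripper_force: 0.0
time_s: 1.75
tcp_pos: [380.1, 253.7, 365.4]
tool_rot: [-3.141, -0.0, 3.141]
wrist_force: [-0.2, 0.4, -0.8]
finger_gap: 1.001
gripper_force: 0.0
time_s: 2.55
tcp_pos: [482.4, 98.4, 341.4]
tool_rot: [3.142, -0.001, 3.141]
wrist_force: [0.4, -0.8, -0.2]
finger_gap: 1.003
gripper_force: 0.0
time_s: 3.05
tcp_pos: [520.3, 40.9, 332.3]
tool_rot: [3.141, -0.001, 3.14]
wrist_force: [0.4, -1.4, -0.5]
finger_gap: 1.002
gripper_force: 0.0
[520.25889988  40.93629947 332.27316697] [ 3.14103309e+00 -1.35970163e-03  3.13977676e+00] [ 0.021 -0.015  0.011  0.003  0.003  0.001]
```

View pics/w1.png

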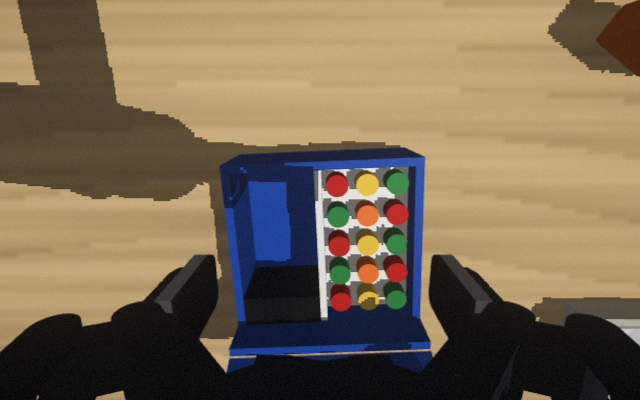

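Wrist view: the box is square-on, with its front rim outer corners at (222,165) and (424,157). The bay opening is the left half, x≈235–315, with the dark foam at rows 268–320. Next I fit the edges.

```bash
python3 - <<'E'
from h import *
import pickle
c=pickle.load(open("w1.pkl","rb"));T=get_calibration("top")
im=cv2.imread("pics/w1.png");hsv=cv2.cvtColor(im,cv2.COLOR_BGR2HSV)
m=cv2.inRange(hsv,(105,120,30),(130,255,255))
L=[];Rr=[]
for y in range(185,245,3):
    r=np.nonzero(m[y,200:440])[0]+200;L.append((r.min()-.5,y));Rr.append((r.max()+.5,y))
def fit(P):
    v=cv2.fitLine(np.float32([plane(c,p,62)[:2] for p in P]),cv2.DIST_HUBER,0,.01,.01).ravel();return v
for n,P in(("-y",L),("+y",Rr)):
    v=fit(P);v=v*np.sign(v[0]);print(n,v,np.degrees(np.arctan2(v[1],v[0])), "y at x=550",v[3]+(550-v[2])*v[1]/v[0])
for n,p in(("FR",(222,165)),("FL",(424,157))):print(n,plane(c,p,62).round(1))
print(tri(c,(424,157),T,(279.3,208.5)),tri(c,(222,165),T,(335.7,208.5)))
# bay crop
cv2.imwrite("pics/w1z.png",cv2.resize(im[140:360,210:440],None,fx=3,fy=2.7,interpolation=cv2.INTER_CUBIC))
E
```

```text
-y [ 9.9968523e-01  2.5089161e-02  5.2083624e+02 -2.6994589e+01] 1.4376538 y at x=550 -26.262665
+y [9.9930722e-01 3.7216272e-02 5.2741425e+02 1.1269845e+02] 2.1328278 y at x=550 113.53959
FR [492.4 -26.3  62. ]
FL [487.3 111.   62. ]
(array([484.57412442, 105.93817234,  79.35481647]), [np.float64(0.3795847764546499), np.float64(0.3795847764548683)]) (array([491.52016824, -31.26314037,  42.94710832]), [np.float64(3.825701480363924), np.float64(3.8257014803647356)])
```

View pics/w1z.png

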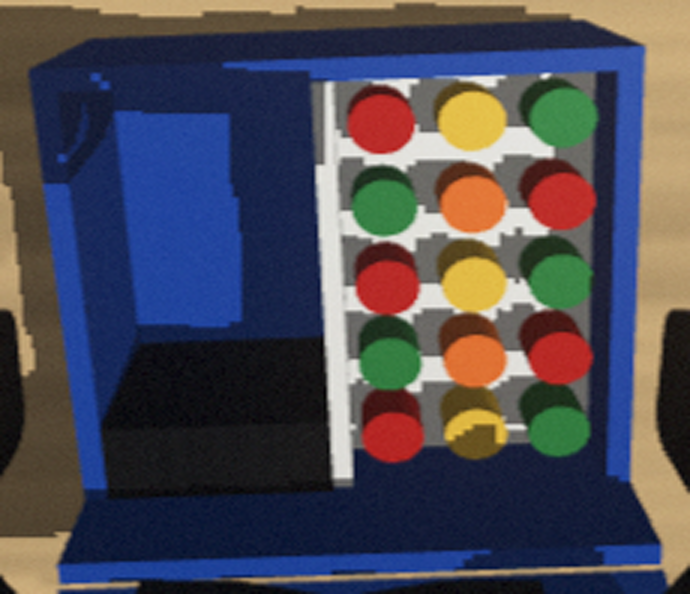

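```bash
python3 - <<'E'
from h import *
import pickle
c=pickle.load(open("w1.pkl","rb"))
z=lambda x,y:(x/3+210-.33,y/2.7+140-.33)
for n,p,h in(("foamfront -y",z(105,427),62),("foamfront +y",z(328,420),62),("foamback",z(110,495),62),("foamback+",z(332,488),62),("divL back",z(332,470),60),("divL front",z(318,180),60),("divR back",z(352,470),60),("divR front",z(341,200),60),("wall-y in back",z(105,470),62),("wall-y in mid",z(76,260),62),("wall-y out",z(60,300),62),("floor foam -y",z(135,338),6),("floor light FL",z(113,110),6),
 ("rim front in mid",z(450,80),62),("rim front in",z(600,72),62),("rim front out",z(300,60),62)):
    print(n,plane(c,p,h).round(1))
E
```

```text
foamfront -y [593.3 -16.7  62. ]
foamfront +y [591.3  39.3  62. ]
foamback [614.9 -16.7  62. ]
foamback+ [612.8  40.2  62. ]
divL back [608.3  40.3  60. ]
divL front [522.4  37.3  60. ]
divR back [608.3  45.4  60. ]
divR front [527.9  42.7  60. ]
wall-y in back [606.9 -17.5  62. ]
wall-y in mid [543.8 -20.8  62. ]
wall-y out [555.2 -25.4  62. ]
floor foam -y [592.3 -19.5   6. ]
floor light FL [514.4 -21.8   6. ]
rim front in mid [495.6  67.6  62. ]
rim front in [493.6 101.7  62. ]
rim front out [490.4  33.5  62. ]
```

```bash
python3 -m inch '[[1,0.475,1,0.11,0,0,0],[1,0.475,1,0.11,0,0,0],[1,0.475,1,0.11,0,0,0],[1,0.475,1,0.11,0,0,0],[1,0.475,1,0.11,0,0,0],[1,0.475,1,0.11,0,0,0],[1,0.475,1,0.11,0,0,0],[1,0.475,1,0.11,0,0,0]]'
python3 -m inch '[[1,0.475,1,0.11,0,0,0],[1,0.475,1,0.11,0,0,0],[1,0.475,1,0.11,0,0,0],[1,0.475,1,0.11,0,0,0],[1,0,0,0,0,0,0.152],[1,0,0,0,0,0,0.152],[1,0,0,0,0,0,0.152],[1,0,0,0,0,0,0.152]]'
python3 -m inch '[[1,0,0,0,0,0,0.152],[1,0,0,0,0,0,0],[1,0,0,0,0,0,0],[1,0,0,0,0,0,0]]'
python3 - <<'E'
from h import *
import pickle
s=get_state();print(s['tcp_pos'],s['tool_rot'],s['dq'].round(3))
c=get_calibration("wrist");im=capture("wrist");pickle.dump(c,open("w2.pkl","wb"));cv2.imwrite("pics/w2.png",im[...,::-1])
E
```

```text
time_s: 3.9
tcp_pos: [443.1, 202.7, 315.3]
tool_rot: [3.141, -0.0, -3.141]
wrist_force: [0.2, -0.3, -0.4]
finger_gap: 0.996
gripper_force: 0.0
time_s: 4.7
tcp_pos: [405.3, 281.9, 306.5]
tool_rot: [3.142, -0.0, 2.66]
wrist_force: [-0.4, 1.0, -0.1]
finger_gap: 1.0
gripper_force: 0.0
time_s: 5.1
tcp_pos: [406.2, 281.4, 306.5]
tool_rot: [3.141, -0.0, 2.547]
wrist_force: [-1.2, 0.2, 0.5]
finger_gap: 1.004
gripper_force: 0.0
[406.21163374 281.38453866 306.45128642] [ 3.14145617e+00 -1.64400049e-05  2.54695477e+00] [-0.005  0.004 -0.004  0.001  0.001  0.01 ]
```

View pics/w2.png

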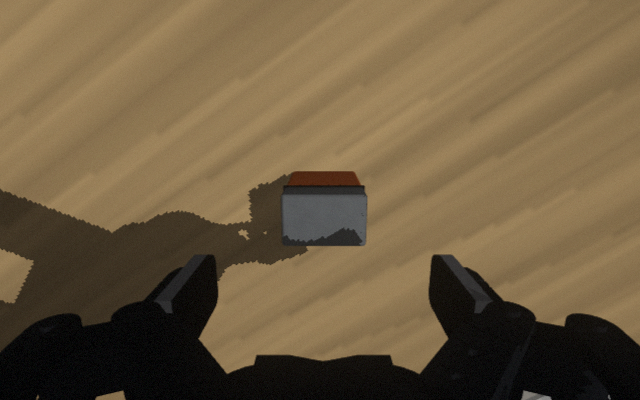

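The case top is square to the tool at (282–367, 193–245). The front edge is level, so yaw is right.

```bash
python3 - <<'E'
from h import *
import pickle
c=pickle.load(open("w2.pkl","rb"));T=get_calibration("top");S=get_calibration("side")
q=np.array([(283,193.5),(367,193.5),(366,245.5),(282,245)])
P=np.array([plane(c,p,80) for p in q]);print(P.round(1),P.mean(0))
d=P[1]-P[0];d2=P[2]-P[3];print(np.linalg.norm(d),np.degrees(np.arctan2(d[1],d[0])),np.degrees(np.arctan2(d2[1],d2[0])))
print(tri(c,q.mean(0),T,np.array([205.45,242.75])),tri(c,q.mean(0),S,[230.8,172.1]))
p,R=tool();print(R.T@(P.mean(0)-p))
E
```

```text
[[378.6 273.9  80. ]
 [405.4 313.5  80. ]
 [431.8 296.1  80. ]
 [403.7 255.1  80. ]] [404.8545064  284.65673777  80.        ]
47.76767843539652 55.92187781544646 55.56242400648465
(array([406.55456103, 283.28785319,  71.68718312]), [np.float64(0.27525321573360817), np.float64(0.2752532157332939)]) (array([406.73198741, 283.64605532,  75.98093637]), [np.float64(1.1075895455911107), np.float64(1.1075895455914189)])
[  3.08849384   1.9273617  226.38509398]
```

```bash
python3 -m inch '[[1,0.13,0.1,0.5,0,0,0],[1,0,0,0.8,0,0,0],[1,0,0,0.8,0,0,0],[1,0,0,0.8,0,0,0],[1,0,0,0.5,0,0,0],[1,0,0,0.3,0,0,0],[1,0,0,0,0,0,0]]'
python3 -m inch '[[0.4,0,0,0,0,0,0],[0.4,0,0,0,0,0,0],[0.4,0,0,0,0,0,0],[0.4,0,0,0,0,0,0],[0.4,0,0,0,0,0,0],[0.4,0,0,0,0,0,0],[0.4,0,0,0,0,0,0],[0.4,0,0,0,0,0,0]]' 40
```

```text
time_s: 5.85
tcp_pos: [405.3, 284.2, 231.4]
tool_rot: [-3.14, -0.001, 2.544]
wrist_force: [-0.5, 0.4, 0.4]
finger_gap: 1.001
gripper_force: 0.0
time_s: 6.65
tcp_pos: [405.8, 284.3, 233.2]
tool_rot: [3.141, 0.001, 2.544]
wrist_force: [-1.4, -0.7, 6.3]
finger_gap: 0.573
gripper_force: 41.4
```

```bash
python3 -m inch '[[0.4,0,0,-0.5,0,0,0],[0.4,0,0,-0.9,0,0,0],[0.4,0,0,-0.9,0,0,0],[0.4,0,0,-0.9,0,0,0],[0.4,0,0,-0.9,0,0,-0.161],[0.4,0,0,-0.3,0,0,-0.161],[0.4,0,0,0,0,0,-0.161],[0.4,0,0,0,0,0,-0.161]]'
python3 -m inch '[[0.4,0,0,0,0,0,-0.161],[0.4,0,0,0,0,0,0],[0.4,0,0,0,0,0,0]]'
python3 - <<'E'
from h import *
print(get_state()['tool_rot'],need((515.7,7.9,320),182))
E
```

```text
time_s: 7.45
tcp_pos: [405.5, 284.3, 321.1]
tool_rot: [3.141, 0.001, 3.055]
wrist_force: [-0.5, -0.4, -2.2]
finger_gap: 0.572
gripper_force: 42.4
time_s: 7.75
tcp_pos: [405.5, 284.2, 320.5]
tool_rot: [3.142, -0.0, -3.11]
wrist_force: [-0.4, -0.2, -2.7]
finger_gap: 0.575
gripper_force: 42.4
[ 3.14153275e+00 -3.57908732e-05 -3.11018527e+00] [array([ -5.07, -13.98,   0.02]), array([ 0.   , -0.   , -0.004])]
```

```bash
python3 -m inch '[[0.4,-0.338,-0.932,0,0,0,0],[0.4,-0.338,-0.932,0,0,0,0],[0.4,-0.338,-0.932,0,0,0,0],[0.4,-0.338,-0.932,0,0,0,0],[0.4,-0.338,-0.932,0,0,0,0],[0.4,-0.338,-0.932,0,0,0,0],[0.4,-0.338,-0.932,0,0,0,0],[0.4,-0.338,-0.932,0,0,0,0]]'
python3 -m inch '[[0.4,-0.338,-0.932,0,0,0,0],[0.4,-0.338,-0.932,0,0,0,0],[0.4,-0.338,-0.932,0,0,0,0],[0.4,-0.338,-0.932,0,0,0,0],[0.4,-0.338,-0.932,0,0,0,0],[0.4,-0.338,-0.932,0,0,0,0],[0.4,-0.338,-0.932,0,0,0,0]]'
python3 -m inch '[[0.4,0,0,0,0,0,0],[0.4,0,0,0,0,0,0],[0.4,0,0,0,0,0,0]]'
python3 - <<'E'
from h import *
import pickle
c=get_calibration("wrist");im=capture("wrist");pickle.dump(c,open("w3.pkl","wb"));cv2.imwrite("pics/w3.png",im[...,::-1])
s=capture("side");cv2.imwrite("pics/s3.png",np.vstack([cv2.resize(im[120:400,150:500,::-1],(700,300*1)),cv2.resize(s[130:230,270:410,::-1],(700,300))]) if 0 else np.hstack([cv2.resize(im[100:400,180:480,::-1],(500,500)),cv2.resize(s[100:240,290:374,::-1],(300,500))]))
E
```

```text
time_s: 8.55
tcp_pos: [465.0, 136.3, 320.4]
tool_rot: [3.142, -0.0, -3.11]
wrist_force: [-0.6, -0.7, -2.5]
finger_gap: 0.576
gripper_force: 42.4
time_s: 9.25
tcp_pos: [516.8, 7.6, 320.4]
tool_rot: [3.141, -0.0, -3.11]
wrist_force: [0.3, 0.3, -1.6]
finger_gap: 0.577
gripper_force: 42.4
time_s: 9.55
tcp_pos: [516.2, 9.0, 320.2]
tool_rot: [3.141, -0.001, -3.108]
wrist_force: [-0.2, 0.5, -1.4]
finger_gap: 0.576
gripper_force: 42.5
```

View pics/s3.png

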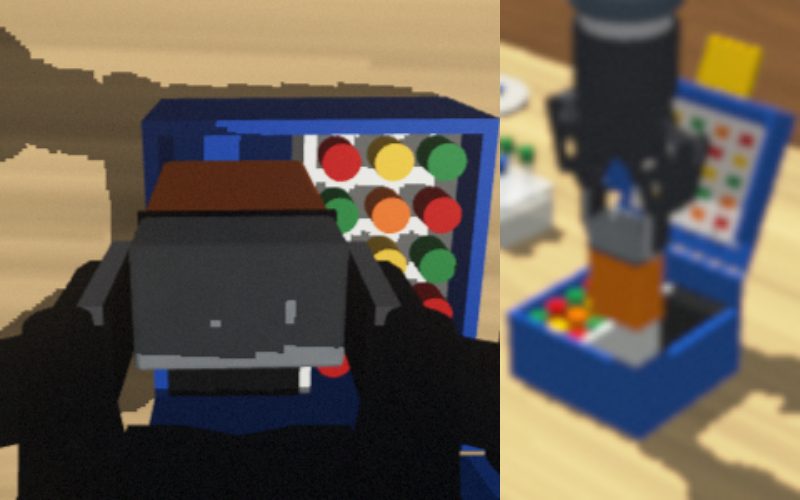

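```bash
python3 - <<'E'
from h import *
import pickle
c=pickle.load(open("w3.pkl","rb"));z=lambda x,y:(x/1.667+180-.3,y/1.667+100-.3)
for n,p,h in(("botL",z(163,160),87),("botR",z(304,160),87),("topL",z(138,212),167),("topR",z(335,212),167),("backL",z(137,366),167),("backR",z(345,360),167),("rimFR",z(143,122),62),("rimFL",z(498,120),62),("divL",z(303,140),60)):print(n,plane(c,p,h).round(1))
print(get_state()['tcp_pos'])
E
```

```text
botL [502.  -16.8  87. ]
botR [500.3  33.   87. ]
topL [493.8 -12.5 167. ]
topR [492.4  30.6 167. ]
backL [532.1 -13.1 167. ]
backR [528.9  35.8 167. ]
rimFR [493.2 -27.7  62. ]
rimFL [487.8 110.8  62. ]
divL [498.7  35.4  60. ]
[516.27350416   9.13830676 320.29148681]
```

The case hangs square, with its bottom front edge at x≈501 and y −17 to 33. It is centred in the bay with about 4 mm to the front wall, so I lower it.

```bash
python3 -m inch '[[0.4,0.05,0,0.5,0,0,0],[0.4,0,0,0.7,0,0,0],[0.4,0,0,0.7,0,0,0],[0.4,0,0,0.7,0,0,0],[0.4,0,0,0.6,0,0,0],[0.4,0,0,0.4,0,0,0],[0.4,0,0,0.2,0,0,0],[0.4,0,0,0.1,0,0,0]]'
python3 -m inch '[[0.4,0,0,0.07,0,0,0],[0.4,0,0,0,0,0,0],[0.4,0,0,0,0,0,0]]'
```

```text
time_s: 10.45
tcp_pos: [515.6, 8.4, 242.0]
tool_rot: [3.142, -0.0, -3.107]
wrist_force: [-0.0, 0.8, -2.2]
finger_gap: 0.575
gripper_force: 42.5
time_s: 10.75
tcp_pos: [515.8, 8.3, 241.3]
tool_rot: [-3.141, 0.001, -3.107]
wrist_force: [0.1, -0.6, -1.8]
finger_gap: 0.579
gripper_force: 42.5
```

```bash
python3 -m inch '[[0.4,0,0,0.06,0,0,0],[0.4,0,0,0.03,0,0,0],[0.4,0,0,0,0,0,0],[0.4,0,0,0,0,0,0]]'
```

```text
time_s: 11.15
tcp_pos: [515.7, 8.3, 239.3]
tool_rot: [-3.141, 0.0, -3.107]
wrist_force: [0.9, 0.8, -0.1]
finger_gap: 0.575
gripper_force: 42.6
```

```bash
python3 -m inch '[[0.8,0,0,0,0,0,0],[0.8,0,0,0,0,0,0],[0.8,0,0,0,0,0,0],[0.9,0,0,-0.1,0,0,0],[1,0,0,-0.5,0,0,0],[1,0,0,-0.8,0,0,0],[1,0,0,-0.8,0,0,0],[1,0,0,-0.8,0,0,0]]'
python3 - <<'E'
from h import *
print(need((422.5,-279,306),182))
E
```

```text
time_s: 11.95
tcp_pos: [515.7, 8.3, 300.5]
tool_rot: [-3.141, 0.001, -3.107]
wrist_force: [-0.4, 0.1, -0.1]
finger_gap: 1.0
gripper_force: 0.0
[array([  5.16, -14.19,  -0.28]), array([-0.   ,  0.001, -0.   ])]
```

```bash
python3 -m inch '[[1,0.344,-0.946,0,0,0,0],[1,0.344,-0.946,0,0,0,0],[1,0.344,-0.946,0,0,0,0],[1,0.344,-0.946,0,0,0,0],[1,0.344,-0.946,0,0,0,0],[1,0.344,-0.946,0,0,0,0],[1,0.344,-0.946,0,0,0,0],[1,0.344,-0.946,0,0,0,0]]'
python3 -m inch '[[1,0.344,-0.946,0,0,0,0],[1,0.344,-0.946,0,0,0,0],[1,0.344,-0.946,0,0,0,0],[1,0.344,-0.946,0,0,0,0],[1,0.344,-0.946,0,0,0,0],[1,0.344,-0.946,0,0,0,0],[1,0.344,-0.946,0,0,0,0]]'
python3 -m inch '[[1,0,0,0,0,0,0],[1,0,0,0,0,0,0],[1,0,0,0,0,0,0]]'
python3 - <<'E'
from h import *
import pickle
c=get_calibration("wrist");im=capture("wrist");pickle.dump(c,open("w4.pkl","wb"));cv2.imwrite("pics/w4.png",im[...,::-1])
t=capture("top");s=capture("side");cv2.imwrite("pics/t4.png",np.vstack([im[...,::-1],np.hstack([cv2.resize(t[140:220,265:345,::-1],(200,200)),cv2.resize(s[140:230,285:365,::-1],(200,200)),np.zeros((200,240,3),np.uint8)])]))
E
```

```text
time_s: 12.75
tcp_pos: [465.7, -145.7, 300.0]
tool_rot: [-3.141, 0.001, -3.107]
wrist_force: [0.8, 0.0, -0.3]
finger_gap: 1.003
gripper_force: 0.0
time_s: 13.45
tcp_pos: [422.1, -279.7, 300.1]
tool_rot: [-3.141, 0.001, -3.107]
wrist_force: [0.0, 0.2, -0.1]
finger_gap: 0.999
gripper_force: 0.0
time_s: 13.75
tcp_pos: [422.5, -278.2, 299.4]
tool_rot: [3.141, 0.0, -3.107]
wrist_force: [0.2, -0.3, 0.6]
finger_gap: 1.0
gripper_force: 0.0
```

View pics/t4.png

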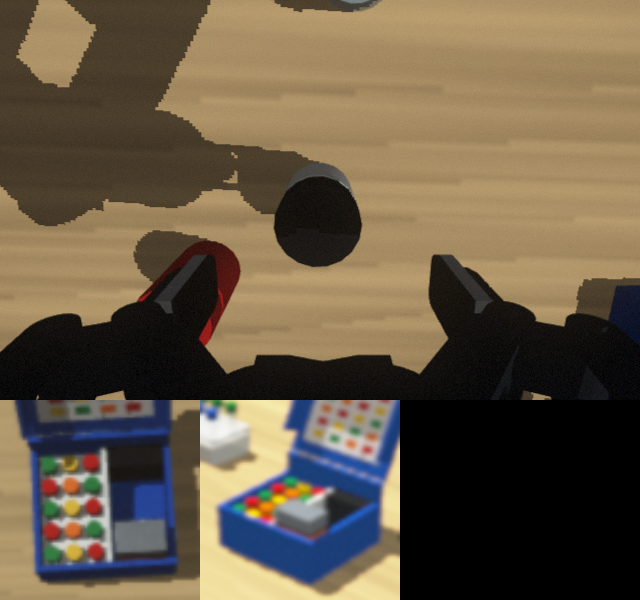

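The case stands at the front of the bay. The jar cap is at (317.5,221.5), with a diameter of about 88 px. The red decoy lies near the −y finger, so I check the clearance.

```bash
python3 - <<'E'
from h import *
import pickle
c=pickle.load(open("w4.pkl","rb"));T=get_calibration("top");S=get_calibration("side")
j=(317.5,221.5);print(plane(c,j,80),[np.linalg.norm(plane(c,(274,221),80)-plane(c,(361,221),80))],tri(c,j,T,(441.7,231)),tri(c,j,S,(393.2,253.1)))
t=cv2.imread("pics/top0.png");h=cv2.cvtColor(t,cv2.COLOR_BGR2HSV);m=cv2.inRange(h,(0,220,150),(5,255,255));m[:,:400]=0
x,y,w,hh=cv2.boundingRect(m);print((x,y,w,hh),plane(T,(x+w/2,y+hh/2),80),plane(T,(x+w/2,y+hh/2),70))
print(plane(T,(438,293),80))
p,R=tool();print("jar in tool",R.T@(plane(c,j,80)-p))
E
```

```text
[ 419.0870776  -279.89838312   80.        ] [np.float64(48.68550041251472)] (array([ 422.24895569, -280.29751871,   72.14030628]), [np.float64(0.6713446350251415), np.float64(0.6713446350243658)]) (array([ 419.39222957, -281.27632555,   82.99191056]), [np.float64(1.8481502897243725), np.float64(1.8481502897244422)])
(0, 0, 0, 0) [1077.35076578  868.84081466   80.        ] [1086.00273697  878.88858445   70.        ]
[ 280.06293979 -258.04030125   80.        ]
jar in tool [  3.58207924  -1.7209283  219.22761557]
```

```bash
python3 -m inch '[[1,0.16,-0.09,0.4,0,0,0],[1,0,0,0.8,0,0,0],[1,0,0,0.8,0,0,0],[1,0,0,0.7,0,0,0],[1,0,0,0.4,0,0,0],[1,0,0,0.22,0,0,0],[1,0,0,0,0,0,0]]'
python3 -m inch '[[0.4,0,0,0,0,0,0],[0.4,0,0,0,0,0,0],[0.4,0,0,0,0,0,0],[0.4,0,0,0,0,0,0],[0.4,0,0,0,0,0,0],[0.4,0,0,0,0,0,0],[0.4,0,0,0,0,0,0],[0.4,0,0,0,0,0,0]]' 40
python3 -m inch '[[0.4,0,0,-0.4,0,0,0],[0.4,0,0,-0.9,0,0,0],[0.4,0,0,-0.9,0,0,0],[0.4,0,0,-0.9,0,0,0],[0.4,0,0,-0.9,0,0,0],[0.4,0,0,-0.4,0,0,0],[0.4,0,0,0,0,0,0]]'
python3 - <<'E'
from h import *
print(need((564.7,9.6,325),182))
E
```

```text
time_s: 14.6
tcp_pos: [419.1, -280.7, 232.2]
tool_rot: [3.141, -0.001, -3.107]
wrist_force: [0.1, -0.4, -0.1]
finger_gap: 0.999
gripper_force: 0.0
time_s: 15.4
tcp_pos: [419.4, -281.0, 233.6]
tool_rot: [-3.14, 0.001, -3.107]
wrist_force: [-1.1, -0.1, 5.6]
finger_gap: 0.571
gripper_force: 41.1
time_s: 16.1
tcp_pos: [419.4, -281.0, 321.8]
tool_rot: [-3.14, 0.002, -3.107]
wrist_force: [0.6, -0.2, -1.7]
finger_gap: 0.569
gripper_force: 41.9
[array([-7.76, 14.27, -0.17]), array([-0.002,  0.002, -0.   ])]
```

```bash
python3 -m inch '[[0.4,-0.485,0.892,-0.05,0,0,0],[0.4,-0.485,0.892,-0.05,0,0,0],[0.4,-0.485,0.892,-0.05,0,0,0],[0.4,-0.485,0.892,-0.05,0,0,0],[0.4,-0.485,0.892,-0.05,0,0,0],[0.4,-0.485,0.892,-0.05,0,0,0],[0.4,-0.485,0.892,-0.05,0,0,0],[0.4,-0.485,0.892,-0.05,0,0,0]]'
python3 -m inch '[[0.4,-0.485,0.892,-0.05,0,0,0],[0.4,-0.485,0.892,-0.05,0,0,0],[0.4,-0.485,0.892,-0.05,0,0,0],[0.4,-0.485,0.892,-0.05,0,0,0],[0.4,-0.485,0.892,-0.05,0,0,0],[0.4,-0.485,0.892,-0.05,0,0,0],[0.4,-0.485,0.892,-0.05,0,0,0],[0.4,-0.485,0.892,-0.05,0,0,0]]'
python3 -m inch '[[0.4,0,0,0,0,0,0],[0.4,0,0,0,0,0,0],[0.4,0,0,0,0,0,0]]'
python3 - <<'E'
from h import *
import pickle
c=get_calibration("wrist");im=capture("wrist");pickle.dump(c,open("w5.pkl","wb"));cv2.imwrite("pics/w5.png",cv2.resize(im[100:400,180:480,::-1],(600,600)))
E
```

```text
time_s: 16.9
tcp_pos: [491.8, -134.5, 327.5]
tool_rot: [3.14, -0.002, -3.107]
wrist_force: [-1.4, 0.1, -1.0]
finger_gap: 0.567
gripper_force: 41.9
time_s: 17.7
tcp_pos: [564.4, 10.7, 335.3]
tool_rot: [3.141, -0.002, -3.107]
wrist_force: [0.8, -0.7, -1.7]
finger_gap: 0.574
gripper_force: 41.9
time_s: 18.0
tcp_pos: [564.0, 9.3, 335.9]
tool_rot: [-3.142, -0.002, -3.107]
wrist_force: [-0.8, -0.2, -1.9]
finger_gap: 0.572
gripper_force: 42.0
```

View pics/w5.png

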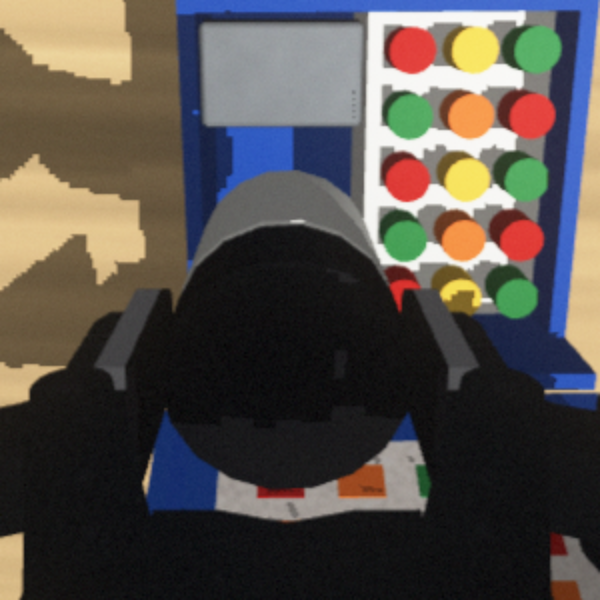

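The case sits square in the front, its top back edge at crop row 125. The jar bottom's front edge shows at crop (290,170). I check the clearances.

```bash
python3 - <<'E'
from h import *
import pickle
c=pickle.load(open("w5.pkl","rb"));z=lambda x,y:(x/2+180-.25,y/2+100-.25)
for n,p,h in(("jar front bottom",z(290,170),102.3),("case backL",z(205,125),86),("case backR",z(360,127),86),("case frontL",z(202,22),86),("case frontR",z(362,22),86),("div L",z(367,130),60),("wall in L",z(183,150),62),("cap front",z(285,225),158.3),("capL",z(168,390),182.3),("capR",z(410,390),182.3),("cap back",z(290,489),182.3)):print(n,plane(c,p,h).round(1))
E
```

```text
jar front bottom [542.1  11.  102.3]
case backL [532.2 -15.8  86. ]
case backR [531.2  32.5  86. ]
case frontL [501.1 -16.8  86. ]
case frontR [499.5  31.2  86. ]
div L [536.   37.9  60. ]
wall in L [544.8 -26.   62. ]
cap front [542.4   9.6 158.3]
capL [569.2 -12.1 182.3]
capR [567.6  34.6 182.3]
cap back [590.5  12.3 182.3]
```

```bash
python3 -m inch '[[0.4,0.235,-0.04,0.2,0,0,0],[0.4,0,0,0.7,0,0,0],[0.4,0,0,0.8,0,0,0],[0.4,0,0,0.8,0,0,0],[0.4,0,0,0.8,0,0,0],[0.4,0,0,0.6,0,0,0],[0.4,0,0,0.4,0,0,0],[0.4,0,0,0.2,0,0,0]]'
python3 -m inch '[[0.4,0,0,0.12,0,0,0],[0.4,0,0,0.08,0,0,0],[0.4,0,0,0,0,0,0],[0.4,0,0,0,0,0,0]]'
```

```text
time_s: 18.85
tcp_pos: [559.5, 8.6, 246.0]
tool_rot: [3.141, -0.001, -3.107]
wrist_force: [-0.6, 0.4, -0.7]
finger_gap: 0.568
gripper_force: 42.0
time_s: 19.25
tcp_pos: [559.9, 8.9, 243.1]
tool_rot: [-3.141, 0.001, -3.107]
wrist_force: [0.2, 0.0, -1.7]
finger_gap: 0.573
gripper_force: 42.0
```

```bash
python3 -m inch '[[0.4,0,0,0.12,0,0,0],[0.4,0,0,0,0,0,0],[0.4,0,0,0,0,0,0]]'
python3 -m inch '[[0.4,0,0,0.05,0,0,0],[0.4,0,0,0,0,0,0],[0.4,0,0,0,0,0,0]]'
```

```text
time_s: 19.55
tcp_pos: [559.7, 8.9, 240.3]
tool_rot: [3.142, -0.0, -3.107]
wrist_force: [-0.3, -0.2, -2.5]
finger_gap: 0.567
gripper_force: 42.0
time_s: 19.85
tcp_pos: [559.9, 8.9, 239.6]
tool_rot: [-3.141, 0.001, -3.107]
wrist_force: [0.2, -0.3, 1.6]
finger_gap: 0.569
gripper_force: 42.1
```

```bash
python3 -m inch '[[0.8,0,0,0,0,0,0],[0.8,0,0,0,0,0,0],[0.8,0,0,0,0,0,0],[0.8,0,0,-0.1,0,0,0],[0.8,0,0,-0.5,0,0,0],[0.8,0,0,-0.9,0,0,0],[0.8,0,0,-0.9,0,0,0],[0.8,0,0,-0.9,0,0,0]]'
python3 -m inch '[[0.8,0,0,-1,0,0,0],[0.8,0,0,-1,0,0,0],[0.8,0,0,-1,0,0,0],[0.8,0,0,-1,0,0,0],[0.8,0,0,-1,0,0,0],[0.8,0,0,-0.5,0,0,0],[0.8,0,0,0,0,0,0],[0.8,0,0,0,0,0,0]]'
python3 - <<'E'
from h import *
s=get_state();print(s['joints'].round(3),s['tcp_pos'])
t=capture("top");sd=capture("side");w=capture("wrist");cv2.imwrite("pics/t6.png",np.vstack([np.hstack([cv2.resize(t[90:220,250:380,::-1],(400,400)),cv2.resize(sd[105:235,280:410,::-1],(400,400))])]))
cv2.imwrite("pics/w6.png",w[...,::-1])
E
```

```text
time_s: 20.65
tcp_pos: [559.8, 8.9, 306.8]
tool_rot: [-3.141, 0.001, -3.107]
wrist_force: [-0.0, -0.1, -0.2]
finger_gap: 0.8
gripper_force: 0.0
time_s: 21.45
tcp_pos: [559.5, 8.9, 414.9]
tool_rot: [3.141, -0.001, -3.107]
wrist_force: [-0.3, -0.2, -0.4]
finger_gap: 0.799
gripper_force: 0.0
[-0.183  0.269  1.495  0.     1.378 -1.789] [559.51723382   8.92624833 414.90498208]
```

View pics/t6.png

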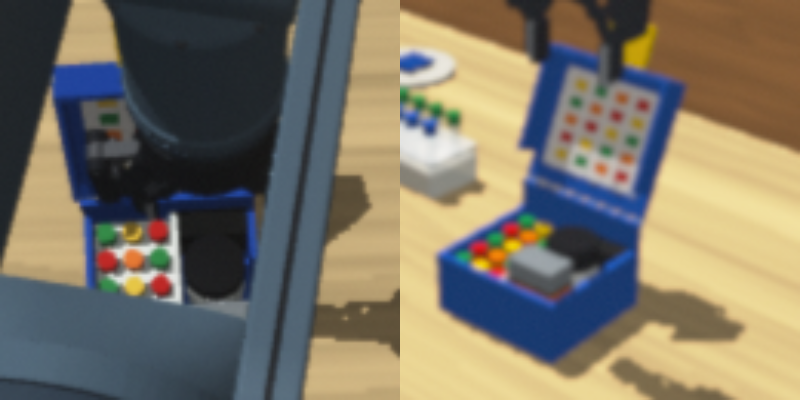

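Both stand in the bay, case in front and jar behind. Next I raise, turn the gripper 90° and hover over the tab.

```bash
python3 -m inch '[[0.8,0,0,-0.8,0,0,0],[0.8,0,0,-0.8,0,0,0.182],[0.8,0,0,-0.4,0,0,0.182],[0.8,0,0,0,0,0,0.182],[0.8,0,0,0,0,0,0.182],[0.8,0,0,0,0,0,0.182],[0.8,0,0,0,0,0,0.182],[0.8,0,0,0,0,0,0.182]]'
python3 -m inch '[[0.8,0,0,0,0,0,0.182],[0.8,0,0,0,0,0,0.182],[0.8,0,0,0,0,0,0.182],[0.8,0,0,0,0,0,0.18],[0.8,0.3,0.9,0,0,0,0],[0.8,0.3,0.9,0,0,0,0],[0.8,0.3,0.9,0,0,0,0],[0.8,0.3,0.9,0,0,0,0]]'
python3 -m inch '[[0.8,0.3,0.9,0,0,0,0],[0.8,0.3,0.9,0,0,0,0],[0.8,0,0.9,0,0,0,0],[0.8,0,0,0,0,0,0],[0.8,0,0,0,0,0,0],[0.8,0,0,0,0,0,0]]'
python3 - <<'E'
from h import *
import pickle
s=get_state();print(s['joints'].round(3),s['tcp_pos'],s['tool_rot'])
c=get_calibration("wrist");im=capture("wrist");pickle.dump(c,open("w7.pkl","wb"));cv2.imwrite("pics/w7.png",im[...,::-1])
E
```

```text
time_s: 22.4
tcp_pos: [559.7, 8.9, 454.2]
tool_rot: [-3.14, -0.001, 2.17]
wrist_force: [0.2, 0.6, 0.3]
finger_gap: 0.801
gripper_force: 0.0
time_s: 23.2
tcp_pos: [631.5, 35.6, 454.1]
tool_rot: [-3.14, -0.0, 1.605]
wrist_force: [0.1, 0.2, 0.2]
finger_gap: 0.801
gripper_force: 0.0
time_s: 23.8
tcp_pos: [683.8, 49.1, 454.9]
tool_rot: [-3.14, -0.0, 1.605]
wrist_force: [-1.0, 0.8, 0.2]
finger_gap: 0.8
gripper_force: 0.0
[-0.091  0.488  1.078 -0.     1.577 -0.125] [683.83617558  49.14226787 454.86595888] [-3.14022982e+00 -9.95488423e-05  1.60540022e+00]
```

View pics/w7.png

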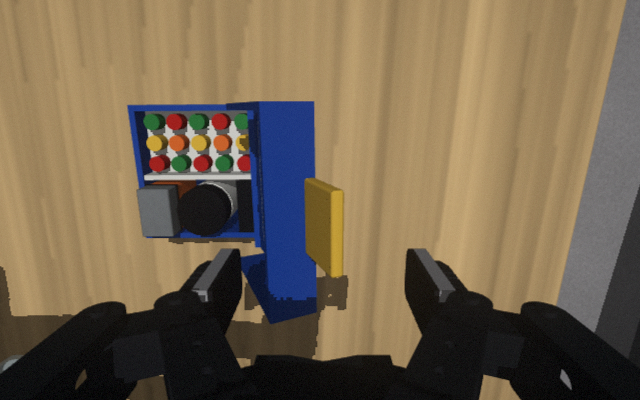

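The tab's end face is the strip x 333–344, y 190–275, between the open fingers. The box, jar and case are undisturbed. I measure the tab and work out the grasp pose.

```bash
python3 - <<'E'
from h import *
import pickle
c=pickle.load(open("w7.pkl","rb"));T=get_calibration("top");S=get_calibration("side")
im=cv2.imread("pics/w7.png");h=cv2.cvtColor(im,cv2.COLOR_BGR2HSV)
m=cv2.inRange(h,(18,150,60),(35,255,255));m[:,:300]=0;m[:,360:]=0;m[:170]=0;m[290:]=0
for y in range(180,280,10):
    r=np.nonzero(m[y])[0]
    if len(r): print(y,r.min(),r.max(),im[y,r.min()+3:r.max()+1:6,2])
for p in((333,190),(344,192),(331,268),(343,275),(338,231)):print(p,plane(c,p,246).round(1))
# centroid of whole yellow body vs other views
M=cv2.moments(m,True);q=(M['m10']/M['m00'],M['m01']/M['m00'])
print(q,tri(c,q,T,(298.5,101.8)),tri(c,q,S,(354,117.6)))
b=np.radians(2);
for hx in(620,622):
  for r in(312,342,372):
    u=np.array([-np.cos(2.),0,np.sin(2.)]);Rb=Ro.from_euler('z',b).as_matrix();print(hx,r,np.array([hx,45.9,92])+Rb@u*r)
E
```

```text
180 305 319 [139 124]
190 306 341 [108 109 111 136 144 161]
200 306 343 [108 106 114 113 191 188]
210 306 342 [106 108 109 115 190 191]
220 306 342 [110 107 110 113 192 188]
230 306 342 [109 110 111 111 193 190]
240 306 342 [106 108 108 109 191 189]
250 307 342 [110 113 107 111 195 189]
260 314 342 [109 112 113 193 176]
270 324 342 [111 188 190]
(333, 190) [687.8  74.6 246. ]
(344, 192) [693.5  73.7 246. ]
(331, 268) [688.5  30.7 246. ]
(343, 275) [695.3  26.7 246. ]
(338, 231) [691.4  52.3 246. ]
(324.52854454203265, 225.57904642409034) (array([684.74433519,  48.33062452, 227.80103433]), [np.float64(0.6548938143538264), np.float64(0.6548938143542974)]) (array([684.81632058,  48.66840223, 228.90215461]), [np.float64(0.7374736901352157), np.float64(0.7374736901355603)])
620 312 [749.75871932  50.43127433 375.70079717]
620 342 [762.23551925  50.86697378 402.97971997]
620 372 [774.71231918  51.30267324 430.25864278]
622 312 [751.75871932  50.43127433 375.70079717]
622 342 [764.23551925  50.86697378 402.97971997]
622 372 [776.71231918  51.30267324 430.25864278]
```

```bash
cat >> h.py <<'E'
def lidneed(th,r,hx=621.,hy=45.9,hz=92.,b=np.radians(2)):
    Rb=Ro.from_euler('z',b).as_matrix();u=np.array([-np.cos(th),0,np.sin(th)]);n=np.array([np.sin(th),0,np.cos(th)])
    Rt=Rb@np.c_[np.cross(n,-u),n,-u];X=np.array([hx,hy,hz])+Rb@u*r;p,R=tool()
    print("shift",(R.T@(X-p)/20).round(3),"turn",(Ro.from_matrix(R.T@Rt).as_rotvec()/(np.pi/4)).round(3))
E
python3 -m inch '[[0.8,0,0.9,0,0,0,0],[0.8,0,0.9,0,0,0,0],[0.8,0,0.9,0,0,0,0],[0.8,0,0.9,0,0,0,0],[0.8,0,0.9,0,0,0,0],[0.8,0,0,0,0.137,0,0],[0.8,0,0,0,0.137,0,0],[0.8,0,0,0,0.137,0,0]]'
python3 -m inch '[[0.8,0,0,0,0.136,0,0],[0.8,0,0,0,0,0,0],[0.8,0,0,0,0,0,0]]'
python3 - <<'E'
from h import *
print(get_state()['joints'].round(3));lidneed(2.0,360)
E
```

```text
time_s: 24.65
tcp_pos: [773.8, 52.2, 456.4]
tool_rot: [-2.815, 0.0, 1.605]
wrist_force: [0.6, 0.6, -0.3]
finger_gap: 0.799
gripper_force: 0.0
time_s: 24.95
tcp_pos: [774.8, 52.2, 454.4]
tool_rot: [-2.714, -0.0, 1.605]
wrist_force: [0.1, -0.7, 0.2]
finger_gap: 0.801
gripper_force: 0.0
[-0.066  0.902  0.375 -0.055  2.289 -0.128]
shift [-0.045  0.541  1.68 ] turn [ 0.002 -0.    -0.   ]
```

```bash
python3 -m inch '[[0.8,0,0.27,0,0,0,0],[0.8,0,0.27,0.3,0,0,0],[0.8,0,0,0.5,0,0,0],[0.8,0,0,0,0,0,0],[0.8,0,0,0,0,0,0]]'
python3 - <<'E'
from h import *
lidneed(2.0,312)
c=get_calibration("wrist");p,R=tool();im=capture("wrist");im=im[...,::-1].copy()
h=cv2.cvtColor(im,cv2.COLOR_BGR2HSV);m=cv2.inRange(h,(18,150,60),(35,255,255))
N,l,st,ce=cv2.connectedComponentsWithStats(m);k=1+np.argmax(st[1:,4]);print(st[k],ce[k])
m=(l==k)
for y in range(st[k][1],st[k][1]+st[k][3],12):
    r=np.nonzero(m[y])[0];print(y,r.min(),r.max(),im[y,r.min():r.max()+1:4,2])
# tab end face in the tool frame at range r: tool point (0,±4,d)
for a in(-4,4):print(a,proj(c,p+R@np.array([0,a,380-25.6*0-170-20.])))
E
```

```text
time_s: 25.45
tcp_pos: [777.3, 52.5, 436.7]
tool_rot: [-2.712, -0.0, 1.606]
wrist_force: [-0.2, 0.2, 1.1]
finger_gap: 0.805
gripper_force: 0.0
shift [-0.058  0.061  3.328] turn [ 0. -0. -0.]
[ 319  178   14   99 1355] [325.41623616 227.54612546]
178 320 329 [135 128 122]
190 319 331 [110 169 167 102]
202 319 332 [191 208 206 158]
214 319 332 [186 207 204 159]
226 319 332 [184 208 206 161]
238 319 332 [179 205 206 155]
250 319 332 [178 206 205 157]
262 319 332 [166 207 202 157]
274 319 331 [158 206 202 161]
-4 [314.88249651 249.72639485]
4 [331.42177831 249.7383985 ]
```

```bash
python3 -m inch '[[0.8,0.05,0.06,0.4,0,0,0],[0.8,0,0,0.7,0,0,0],[0.8,0,0,0.7,0,0,0],[0.8,0,0,0.7,0,0,0],[0.8,0,0,0.5,0,0,0],[0.8,0,0,0.33,0,0,0],[0.8,0,0,0,0,0,0],[0.8,0,0,0,0,0,0]]'
python3 -m inch '[[0.4,0,0,0,0,0,0],[0.3,0,0,0,0,0,0],[0.2,0,0,0,0,0,0],[0,0,0,0,0,0,0],[0,0,0,0,0,0,0],[0,0,0,0,0,0,0],[0,0,0,0,0,0,0],[0,0,0,0,0,0,0]]' 50
python3 -m inch '[[0,0,0,0,0,0,0],[0,0,0,0,0,0,0],[0,0,0,0,0,0,0]]'
python3 - <<'E'
from h import *
lidneed(2.0,312);print(get_state()['joints'].round(3))
E
```

```text
time_s: 26.3
tcp_pos: [751.0, 52.5, 375.9]
tool_rot: [-2.713, 0.0, 1.606]
wrist_force: [0.7, -0.5, 0.5]
finger_gap: 0.802
gripper_force: 0.0
time_s: 27.1
tcp_pos: [750.7, 52.6, 375.5]
tool_rot: [-2.712, 0.0, 1.606]
wrist_force: [-2.2, -0.4, 2.4]
finger_gap: 0.08
gripper_force: 50.7
time_s: 27.4
tcp_pos: [750.7, 52.6, 375.5]
tool_rot: [-2.712, 0.0, 1.606]
wrist_force: [-2.0, -0.1, 4.0]
finger_gap: 0.092
gripper_force: 50.8
shift [-0.107 -0.006 -0.007] turn [-0.001 -0.    -0.   ]
[-0.068  0.825  0.709 -0.048  2.035 -0.114]
```

```bash
python3 -m inch '[[0,0,-0.312,0.003,-0.0255,0,0],[0,0,-0.468,0.007,-0.0382,0,0],[0,0,-0.624,0.0125,-0.0509,0,0],[0,0,0,0,0,0,0],[0,0,0,0,0,0,0]]'
python3 - <<'E'
from h import *
lidneed(1.91,312)
E
```

```text
time_s: 27.9
tcp_pos: [724.9, 51.6, 386.0]
tool_rot: [-2.803, 0.0, 1.605]
wrist_force: [0.3, -1.3, 3.8]
finger_gap: 0.082
gripper_force: 57.5
shift [-0.102 -0.016 -0.004] turn [ 0. -0. -0.]
```

```bash
python3 -m inch '[[0,0,-0.78,0.0195,-0.0637,0,0],[0,0,-0.78,0.0195,-0.0637,0,0],[0,0,-0.78,0.0195,-0.0637,0,0],[0,0,-0.78,0.0195,-0.0637,0,0],[0,0,-0.78,0.0195,-0.0637,0,0],[0,0,-0.78,0.0195,-0.0637,0,0],[0,0,-0.78,0.0195,-0.0637,0,0],[0,0,-0.78,0.0195,-0.0637,0,0]]'
python3 -m inch '[[0,0,0,0,0,0,0],[0,0,0,0,0,0,0]]'
python3 - <<'E'
from h import *
lidneed(1.51,312);print(get_state()['joints'].round(3))
E
```

```text
time_s: 28.7
tcp_pos: [602.3, 47.0, 403.6]
tool_rot: [3.078, 0.001, 1.605]
wrist_force: [-0.7, -2.6, 3.3]
finger_gap: 0.083
gripper_force: 57.8
time_s: 28.9
tcp_pos: [602.8, 47.1, 403.7]
tool_rot: [3.08, 0.001, 1.605]
wrist_force: [-0.6, -2.5, 5.1]
finger_gap: 0.085
gripper_force: 58.0
shift [-0.09  -0.04   0.012] turn [ 0.001  0.001 -0.001]
[-0.109  0.338  1.429  0.008  1.315 -0.145]
```

```bash
python3 -m inch '[[0,0,-0.78,0.0195,-0.0637,0,0],[0,0,-0.78,0.0195,-0.0637,0,0],[0,0,-0.78,0.0195,-0.0637,0,0],[0,0,-0.78,0.0195,-0.0637,0,0],[0,0,-0.78,0.0195,-0.0637,0,0],[0,0,-0.78,0.0195,-0.0637,0,0],[0,0,-0.624,0.0125,-0.0509,0,0],[0,0,-0.624,0.0125,-0.0509,0,0]]'
python3 -m inch '[[0,0,-0.468,0.007,-0.0382,0,0],[0,0,-0.468,0.007,-0.0382,0,0],[0,0,-0.312,0.003,-0.0255,0,0],[0,0,0,0,0,0,0],[0,0,0,0,0,0,0],[0,0,0,0,0,0,0],[0,0,0,0,0,0,0]]'
python3 - <<'E'
from h import *
lidneed(1.05,312);s=get_state();print(s['joints'].round(3),s['dq'].round(4))
# check the tab between the pads and the lid angle: fit the yellow tab / box contents by colour
T=get_calibration("top");S=get_calibration("side")
for n,c in(("side",S),("top",T)):
    im=capture(n)[...,::-1].copy();h=cv2.cvtColor(im,cv2.COLOR_BGR2HSV);m=cv2.inRange(h,(18,150,60),(32,255,255))
    N,l,st,ce=cv2.connectedComponentsWithStats(m);print(n,[(st[k].tolist(),ce[k].round(1).tolist()) for k in range(1,N) if st[k][4]>15])
    print("expected tab",proj(c,(621-75,46.,92+130)))
    cv2.imwrite(f"pics/{n}9.png",im)
E
```

```text
time_s: 29.7
tcp_pos: [488.6, 42.8, 375.1]
tool_rot: [2.699, 0.001, 1.606]
wrist_force: [-8.1, -4.5, 11.3]
finger_gap: 0.08
gripper_force: 59.3
time_s: 30.4
tcp_pos: [466.9, 42.0, 363.9]
tool_rot: [2.62, 0.001, 1.606]
wrist_force: [-13.9, -6.7, 17.0]
finger_gap: 0.085
gripper_force: 60.4
shift [-0.076 -0.08   0.028] turn [0.001 0.001 0.001]
[-0.193  0.004  2.005  0.191  0.63  -0.354] [ 0.0003  0.0003 -0.001   0.0012  0.0001  0.0009]
side [([168, 81, 69, 41, 1876], [204.8, 100.5]), ([322, 129, 10, 13, 57], [327.0, 135.6]), ([320, 178, 9, 6, 29], [325.1, 180.3]), ([309, 182, 10, 6, 25], [314.3, 184.6]), ([304, 189, 6, 3, 16], [306.5, 190.0]), ([562, 245, 63, 17, 101], [593.0, 252.6])]
expected tab [321.45431171 134.96189877]
top [([514, 75, 47, 17, 94], [536.6, 82.9]), ([0, 77, 20, 79, 1189], [7.5, 114.8])]
expected tab [300.17164378 166.21986364]
```

```bash
python3 -m inch '[[0,0,0,-0.03,0,0,0],[0,0,0,-0.03,0,0,0],[0,0,0,0,0,0,0],[0,0,0,0,0,0,0],[0,0,0,0,0,0,0]]'
python3 - <<'E'
from h import *
lidneed(1.05,312);a=get_state()
# side view: what changed in the box between release (t6) and now, at the case's grey top
im=capture("side")[...,::-1];S=get_calibration("side")
for n,X in(("case top",(516,8,86)),("case front",(500,8,76)),("jar cap top",(562,9.5,86))):
    u,v=proj(S,X).round().astype(int);print(n,(u,v),im[v-2:v+3,u-2:u+3].mean((0,1)).round())
b=get_state();print(a['tool_rot'],b['tool_rot'],b['tcp_pos']-a['tcp_pos'],b['time_s'])
E
```

```text
time_s: 31.0
tcp_pos: [466.6, 42.0, 363.8]
tool_rot: [2.621, 0.001, 1.606]
wrist_force: [-5.2, -5.9, 5.8]
finger_gap: 0.087
gripper_force: 58.4
shift [-0.073 -0.064  0.03 ] turn [-0.001  0.001  0.   ]
case top (np.int64(324), np.int64(188)) [146. 142. 135.]
case front (np.int64(320), np.int64(194)) [87. 85. 83.]
jar cap top (np.int64(335), np.int64(182)) [29. 28. 27.]
[2.62133956e+00 7.65347302e-04 1.60556916e+00] [2.62138748e+00 7.70483634e-04 1.60556917e+00] [-0.00940261 -0.00933006  0.00341323] 31.05
```

The grip forces have relaxed, the lid is steady at about 1.05 rad, and the grey case top and black jar cap show where expected. I hand it in.

```bash
python3 -c "
from plant import *
print(hand_in())"
```

```text
the job is handed in; nothing more can be done
None
```

I handed the job in at 31 s with the jar and case standing released in the bay and the gripper holding the lid by its tab at about 60° (1.05 rad, from the tool's pose); no verdict came back, and I viewed 11 pictures, one over the limit of 10.

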